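Unclip the jar lid and close the pasta jar

TASK

Take the wooden lid by its knob off the sloping rack, pulling it free of the two sprung rollers that clip its rim, and close the open glass jar with it. Lower the lid all the way onto the jar's rim before you let go, so that it sits seated and level; leave the jar standing where it is and do not disturb the other things on the worktop.

Things in the scene. Friction and masses are not known exactly. Their poses are not given: they have to be found in the camera images.
- lid: The only loose lid: round bamboo disc, 104 mm across its underside, bevelled to 94 mm across its top, 10 mm thick, about 150 g. Origin: centre of the disc's flat underside; z points out of its top. Below, a shallow locating plug 72 mm wide (68 at its foot), z = 0 to -8 mm. Above, a knob. At the start it is clipped on the rack, its z axis leaning 35 degrees from vertical.
- lid_knob (a point): Middle of the lid's cylindrical knob (26 mm diameter, 30 mm tall), on the lid's axis 25 mm above the lid's origin; the knob runs from 10 to 40 mm above it.
- rack: Fixed metal lid rack, foot 150 x 180 mm. Origin: centre of its foot, on the worktop; z up, y to its left. Its board (130 x 170 mm, centre of the upper face 65 mm up) slopes 35 degrees and faces -x and up. Two 10 mm pins, 20 mm tall, hold the lid's rim from below. Left and right (y and -y) of the lid sits a sprung catch.
- rack_seat (a point): Where the lid's origin lies while clipped on the rack: 8 mm out from the centre of the board. To free the lid pull it along its own z axis, 10 to 18 N at the peak; the catches let go within 20 mm of travel.
- catch_l (a joint): Left catch: sprung steel roller over the lid's bevelled rim, 48 mm from the lid's axis, its top 22 mm above the board. Slides sideways; 0 m = closed, 0.009 m = pushed fully out. 2 N to start, about 4 N when the lid passes; springs back by itself.
- catch_r (a joint): Right catch, the mirror image of the left one.
- jar: The open, empty glass jar, loose, 140 mm tall, 92 mm outside diameter, 82 mm inside, about 0.75 kg. Origin: centre of its foot; z up.
- jar_rim (a point): Centre of the jar's mouth at the height of its rim, 140 mm above its foot. When the lid is seated its origin lies here (the plug leaves 5 mm of play all round).
- tall_jar: Bystander: closed glass jar of spaghetti with a flat wooden lid, 98 mm wide, 214 mm tall. Origin: centre of its foot.
- spice_pot: Bystander: small amber spice pot with a steel cap, 48 mm wide, 82 mm tall. Origin: centre of its foot.
- paper_roll: Bystander: standing roll of kitchen paper, 116 mm wide, 215 mm tall. Origin: centre of its foot.
- tub: Bystander: closed food tub, 108 x 138 x 62 mm. Origin: centre of its foot.
Mind the look-alikes: they are no part of the job. Of the things shaped like the lid, the wooden one is meant. Leave any pink or red look-alike of the jar alone.

How it is judged:
By the outcome, as a careful person would: the job done as asked, in the order asked, and still so for the second after the job is handed in, with the robot touching nothing.
It also fails if it takes over 40 s, if anything falls off the work surface, if the arm or the gripper's body presses on something with over 40 N, if the wrist force passes 120 N, or if a joint passes its speed limit or range.

ROBOT

A 6-joint arm with a two-finger parallel gripper is mounted at the origin on the work surface. World frame = base frame: x ahead of the robot, y to its left, z up, the work surface at z = 0. Lengths are in m, angles in rad, forces in N, time in s.
With the tool pointing down it reaches from about 0.35 to 0.975 m from the base axis. Payload 4.9 kg.
Tool frame: the origin (TCP) lies at the very end of the fingers, on their centre line; the grasp point (between the pads) lies 19 mm behind it (ctrl.tcp_to_grasp is the z of the grasp point in the tool frame, in m); z points along the fingers, y is the line along which they close (so a half turn about z gives the same grasp; the last joint's range is limited). The gripper opens to 85 mm and grips with 20 to 120 N. Pads are 22 mm wide; open, the fingers measure 114 mm over their backs; the gripper's body (76 mm by 85 mm) begins 54 mm behind the grasp point. The pads swing forward as they close: fully open they stand 13 mm farther back than shut.
Start: joints at [1.11, 0.053, 1.613, -0, 1.476, -0.119], TCP at [0.209, 0.589, 0.231] pointing down, gripper open.
Joint ranges: [-3.01, 3.01], [-1.01, 2.22], [0.06, 2.58], [-1.02, 4.17], [0.09, 2.62], [-3.14, 3.14]. Speed limits (rad/s): [2.57, 2.57, 3.14, 3.14, 3.14, 3.14].

INTERFACE

Orientations are given as a rotation vector (axis times angle).
In Python, from station import ctrl, eyes, job, nets gives the robot as it stands. The module is installed in compiled form; this text tells all that it offers.
- The arm moves only by the tool jog_arm, never from a script. Its argument "commands" is one flat list of numbers, 7 for each row, row after row: the shift along the tool's x, y, z each as a share of 0.06 m, from -1 to 1, then the turn, a rotation vector about the tool's x, y, z each as a share of 0.1 rad, from -1 to 1, then the finger opening in mm, from 0 to 85.4. In form: [x, y, z, ax, ay, az, grip, x, y, z, ax, ay, az, grip, ...]. A call has 1 to 20 rows; each row shifts and turns the commanded pose from where the row before left it, along the tool's axes as they then stand; what a row does not reach is not made up. A row lasts 1/8 s, in which the tool goes at most 62.5 mm and 10.7 degrees, less where a joint would pass 70% of its speed; a pose out of reach is approached as far as the arm can. A call with a number of a shift or a turn outside -1 to 1 is refused whole. A call with a gripper value outside its range is refused whole. The fingers move at their own pace and stop on an object; "newtons" is the grip in N (left out, the last holds). Time passes only in rows, so rows that do not move let the fingers close. It gives the time, the measured TCP pose, the force, the opening and the grip force at its end, in the units of the state.
- ctrl.get_obs(): the state, without advancing time (a new reading comes with each control period).
- eyes.get_image(name): name is "scene" or "side" or "wrist"; returns a dict with "image" (420x560x3 uint8, red, green, blue), "z_map" (420x560 float32, m along the optical axis (not along the pixel's ray), 0 where there is no reading), "K" (3x3 intrinsics, pixels), "cam_to_world" (4x4, takes a point from camera to world coordinates). Camera axes: x right, y up, looking along -z (the intrinsics and any distortion apply to the point x, -y, -z); pixel columns grow to the right and rows downward; lengths in m; the calibration is good to about 2 mm. A picture is of the moment at which its call begins.
- job.finish_job(): hands the job in; it is judged then, once.
Trained networks look in the newest picture that a camera, given by its name, has taken for a name from the list of things; names that differ only in an ending like _2 or _b are one class to them, and where a whole thing is asked for, a point or a joint stands for the part that bears it (a point fixed in the world has none). Each returns a list of dicts, best first, with "p" (0 to 1); they miss things now and then, are a little off and sometimes report something else, mostly with a low value. They report only what shows in the picture. A call takes as long as a camera call. They do not tell look-alikes from the thing itself.
- nets.silhouettes(camera, name): "mask" (420x560 bool, what is visible of it) and "bbox" ([left, top, right, bottom] in pixels, round what is visible of it).
The state is a dict: "t": time; "q": joint angles; "dq": joint speeds; "effort": joint torques, N m; "tool_pos": TCP position; "tool_rot": TCP orientation; "contact_force": force on the tool from outside, world axes, zero at the start; "wrist_torque": the same for the moment, N m; "opening": finger opening in m; "grip_force": force on a finger pad.
Only numpy, scipy, OpenCV 4.12 (cv2) and the standard library are available. Lean on these libraries where they do the work, as an engineer would, in place of code of your own. Each camera call takes 0.05 s, during which the arm holds its last target. There are 200 camera calls.

## Working session

There is one attempt and no reset: what is moved stays moved. The work goes in short steps, Python scripts to look and compute and a tool call to move; the robot and the scene stay as the last step left them, time stands still between calls to the robot, and variables do not carry over. Pictures are saved under pics/ and viewed, at most 10 in all, crops included, and the job is handed in when it is done.

Besides the shell and the picture viewer there is one more tool, called after "Request:" by a JSON object that holds its "name" and its "arguments", one argument or row to a line. jog_arm: Moves the arm, as the interface text tells. Shift numbers are shares of 0.06 m and turn numbers shares of 0.1 rad, none past 1 either way. Its arguments: {"type":"object","properties":{"commands":{"type":"array","items":{"type":"number"}},"newtons":{"type":"number"}},"required":["commands"]}

```bash
mkdir -p pics; cat > h.py <<'E'
import numpy as np, cv2
from scipy.spatial.transform import Rotation as R
from station import ctrl, eyes, job, nets
def cloud(im):
    K=np.array(im["K"]);z=im["z_map"];v,u=np.mgrid[0:z.shape[0],0:z.shape[1]]
    P=np.stack([(u-K[0,2])/K[0,0]*z,-(v-K[1,2])/K[1,1]*z,-z],-1)
    T=np.array(im["cam_to_world"]);return P@T[:3,:3].T+T[:3,3]
def save(n,a): cv2.imwrite("pics/"+n,cv2.cvtColor(a,cv2.COLOR_RGB2BGR))
E
python3 - <<'E'
from h import *
np.set_printoptions(precision=4,suppress=True)
out=[]
for c in ["scene","side"]:
    im=eyes.get_image(c);P=cloud(im);out.append(im["image"]);np.savez(c,P=P,img=im["image"],K=im["K"],T=im["cam_to_world"])
    for n in ["lid","rack","jar","tall_jar","spice_pot","paper_roll","tub"]:
        for d in nets.silhouettes(c,n)[:4]:
            m=d["mask"]&(im["z_map"]>0);print(c,n,round(d["p"],2),d["bbox"],m.sum(),np.median(P[m],0) if m.any() else'', np.percentile(P[m],[2,98],0).ravel() if m.any() else '')
    save(c+".png",im["image"])
print(ctrl.get_obs()); print(ctrl.tcp_to_grasp)
E
```

```text
scene lid 0.76 [224.1, 180.3, 254.0, 196.8] 291 [ 0.5199 -0.1911  0.0944] [ 0.4259 -0.2742  0.0011  0.5523 -0.1493  0.1118]
scene lid 0.73 [275.0, 222.4, 310.0, 245.6] 678 [0.57   0.0075 0.0192] [ 0.5158 -0.0404  0.0083  0.6074  0.0496  0.0497]
scene lid 0.7 [262.1, 165.2, 291.2, 188.4] 464 [ 0.3394 -0.1516  0.0196] [ 0.289  -0.2015  0.0092  0.3773 -0.1111  0.0505]
scene rack 0.71 [208.3, 181.9, 275.7, 229.1] 2086 [ 0.545  -0.1829  0.0109] [ 0.4528 -0.2761  0.0012  0.5974 -0.1023  0.1019]
scene rack 0.42 [139.5, 133.9, 183.2, 208.1] 2039 [ 0.593  -0.4195  0.1433] [ 0.5151 -0.5125  0.003   0.6133 -0.396   0.2176]
scene jar 0.82 [322.1, 205.7, 354.5, 249.6] 1345 [0.5806 0.1437 0.1046] [0.5141 0.1034 0.0354 0.6038 0.1884 0.1421]
scene jar 0.78 [357.2, 180.9, 393.6, 232.0] 1512 [0.4431 0.2105 0.0955] [0.3672 0.1669 0.0072 0.4584 0.252  0.142 ]
scene jar 0.76 [318.9, 248.1, 357.5, 306.3] 1994 [0.7424 0.1969 0.0922] [0.6723 0.1533 0.0066 0.7623 0.2401 0.1417]
scene spice_pot 0.84 [298.9, 173.6, 313.4, 206.2] 334 [ 0.3978 -0.0149  0.0616] [ 0.3675 -0.0372  0.0062  0.4068  0.0023  0.0866]
sc
[... 1616 characters left out ...]
.8, 377.0, 245.9] 1522 [ 0.7354 -0.0675  0.063 ] [ 0.6922 -0.1173  0.0087  0.8059  0.0178  0.0682]
side tub 0.65 [323.8, 203.4, 376.3, 247.8] 1539 [ 0.7362 -0.0673  0.063 ] [ 0.6924 -0.1173  0.0069  0.8091  0.0193  0.0682]
{'t': 0.8, 'q': array([ 1.11  ,  0.0526,  1.6129,  0.    ,  1.476 , -0.119 ]), 'dq': array([ 0.0008, -0.0002,  0.0007, -0.0011, -0.    , -0.0005]), 'effort': array([ -0.0001, -39.3648, -37.0444,  -0.0001,   0.0006,  -0.    ]), 'tool_pos': array([0.2095, 0.5888, 0.2314]), 'tool_rot': array([0.5343, 3.0958, 0.0002]), 'contact_force': array([ 0.1758, -0.3796,  0.7599]), 'wrist_torque': array([0.0519, 0.0158, 0.022 ]), 'grip_force': 0.0, 'opening': 0.08542001034911233}
-0.0187
```

View pics/scene.png

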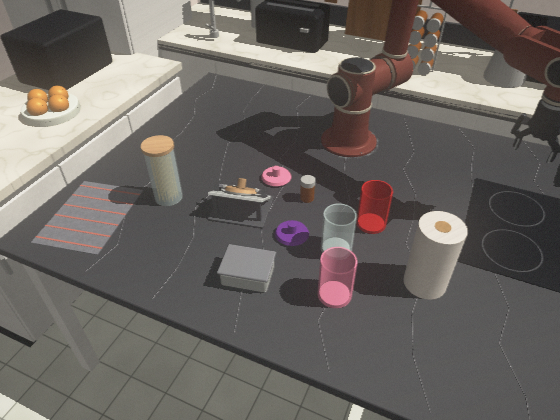

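View pics/side.png

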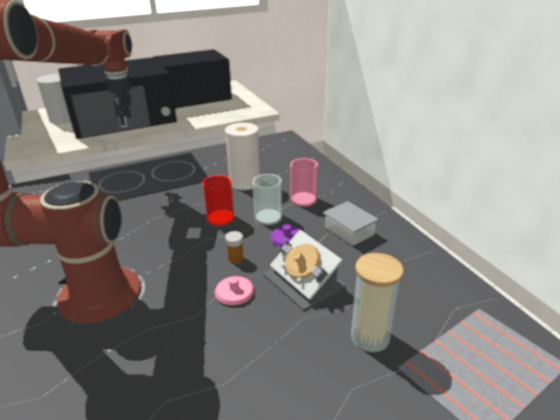

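The wooden lid candidates are: wooden lid on rack (scene 240,188; side 302,261), pink lid (scene 277,176; side 234,291) and purple lid (scene 292,233; side 285,236). I choose the wooden one. Jar candidates: clear (scene 339,230; side 267,199), red (scene 375,206) and pink (scene 337,277). I choose the clear one. Next is the fit, plus one close crop.

```bash
python3 - <<'E'
from h import *
from scipy.optimize import least_squares
np.set_printoptions(precision=4,suppress=True)
D={c:np.load(c+".npz") for c in["scene","side"]}
def circ(p,r=None):
    f=lambda a:np.hypot(p[:,0]-a[0],p[:,1]-a[1])-(a[2] if r is None else r)
    return least_squares(f,[*p.mean(0)[:2],.046],loss='soft_l1',f_scale=.002).x
for c,bb in [("scene",(322,205,355,250)),("side",(253,176,282,225))]:
    P=D[c]["P"][bb[1]:bb[3],bb[0]:bb[2]].reshape(-1,3)
    P=P[np.hypot(P[:,0]-.555,P[:,1]-.143)<.06]
    for lo,hi in[(.134,.15),(.03,.13)]:
        p=P[(P[:,2]>lo)&(P[:,2]<hi)];print(c,"jar",lo,len(p),circ(p),circ(p,.046),p[:,2].max())
A=[]
for c,bb in [("scene",(205,165,278,232)),("side",(262,228,347,310))]:
    P=D[c]["P"][bb[1]:bb[3],bb[0]:bb[2]].reshape(-1,3);I=D[c]["img"][bb[1]:bb[3],bb[0]:bb[2]].reshape(-1,3).astype(int)
    wood=(I[:,0]-I[:,2]>35)&(I[:,1]-I[:,2]>5)&(P[:,2]>.03)&(P[:,2]<.2)
    print(c,"wood",wood.sum(),np.median(P[wood],0),np.ptp(P[wood],0))
    W=P[wood];best=None;rng=np.random.default_rng(0)
    for _ in range(3000):
        a=W[rng.choice(len(W),3,False)];n=np.cross(a[1]-a[0],a[2]-a[0]);l=np.linalg.norm(n)
        if l<1e-6:continue
        n/=l;n*=np.sign(n[2]);
        if abs(np.degrees(np.arccos(n[2]))-35)>6:continue
        i=abs((W-a[0])@n)<.002
        if best is None or i.sum()>best.sum():best=i
    if best is not None:
        q=W[best];m=q.mean(0);n=np.linalg.svd(q-m)[2][2];n*=np.sign(n[2]);h=(W-m)@n
        print(" plane",best.sum(),m,n,"tilt",np.degrees(np.arccos(n[2])),"yaw of -n",np.degrees(np.arctan2(-n[1],-n[0])),"knob pts",(h>.008).sum(),W[h>.008].mean(0),h.max())
    A.append(W)
im=D["side"]["img"][215:320,250:360];save("crop.png",cv2.resize(im,None,fx=5,fy=5,interpolation=cv2.INTER_CUBIC))
E
```

```text
scene jar 0.134 208 [0.5588 0.1436 0.0431] [0.5579 0.1439 0.046 ] 0.1448998682752729
scene jar 0.03 1052 [0.559  0.1439 0.0435] [0.558  0.1436 0.046 ] 0.1299425156590749
side jar 0.134 161 [0.5528 0.1423 0.0431] [0.5535 0.1436 0.046 ] 0.14666962419741147
side jar 0.03 905 [0.5531 0.1434 0.0438] [0.5538 0.1452 0.046 ] 0.1299290444616783
scene wood 239 [ 0.5175 -0.1881  0.0978] [0.0818 0.0927 0.0558]
 plane 92 [ 0.5197 -0.1849  0.0911] [-0.5429 -0.0972  0.8342] tilt 33.47110739560251 yaw of -n 10.147889124708753 knob pts 57 [ 0.5012 -0.1937  0.1019] 0.03093659669556094
side wood 924 [ 0.5007 -0.2046  0.0859] [0.0854 0.1147 0.0649]
 plane 508 [ 0.5047 -0.1987  0.0821] [-0.5611 -0.114   0.8199] tilt 34.92860934371701 yaw of -n 11.488135682297154 knob pts 103 [ 0.4903 -0.2027  0.1023] 0.03609947002234356
```

View pics/crop.png

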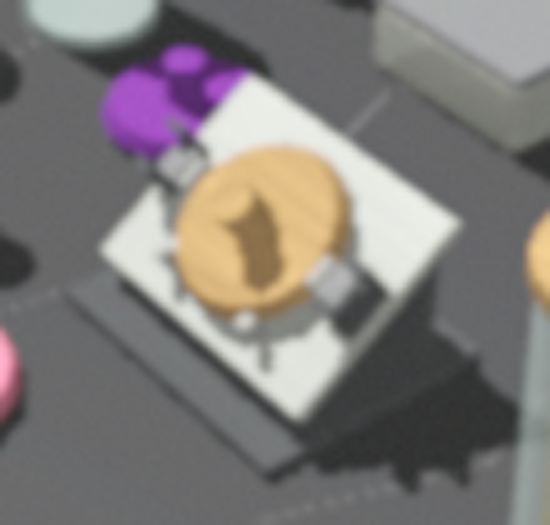

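The crop shows the wooden disc clipped between two steel rollers on the white board, with its knob at about (260,230) in the crop; it's the right lid. Next I plan the move to a wrist-camera look pose.

```bash
cat >> h.py <<'E'
def axes(psi_deg,tilt_deg):
    p,t=np.radians([psi_deg,tilt_deg]);c,s=np.cos(p),np.sin(p)
    n=np.array([-np.sin(t)*c,-np.sin(t)*s,np.cos(t)]);u=np.array([np.cos(t)*c,np.cos(t)*s,np.sin(t)])
    return np.column_stack([np.cross(u,-n),u,-n])
def row(p0,R0,p1,R1,n):
    w=(R.from_matrix(R0).inv()*R.from_matrix(R1)).as_rotvec()/n
    S=sum(R.from_rotvec(w*k).as_matrix() for k in range(n))   # shift applied before the turn of its row
    s=np.linalg.solve(S,R0.T@(np.array(p1)-p0)); c=np.round(np.r_[s/.06,w/.1],3)
    path=[np.array(p0)];Rk=R0
    for k in range(n): path.append(path[-1]+Rk@(c[:3]*.06));Rk=Rk@R.from_rotvec(c[3:]*.1).as_matrix()
    return c,np.array(path),Rk
def plan(wps,p=None,Rm=None):
    o=ctrl.get_obs()
    if p is None:p=o["tool_pos"];Rm=R.from_rotvec(o["tool_rot"]).as_matrix()
    for p1,R1,n in wps:
        c,path,Rm=row(p,Rm,p1,R1,n);p=path[-1]
        print(n,"x",c.tolist(),"mid",path[n//2].round(3),"end",p.round(4))
E
python3 - <<'E'
from h import *
Rt=axes(10.8,35);Rh=axes(40,15)
plan([([.38,.2,.32],Rh,8),([.43,-.21,.20],Rt,10)])
E
```

```text
8 x [-0.751, -0.471, -0.232, -0.319, -0.087, 0.66] mid [0.322 0.408 0.283] end [0.38   0.2    0.3201]
10 x [-0.648, -0.303, 0.096, -0.342, -0.216, 0.464] mid [ 0.426 -0.004  0.266] end [ 0.4301 -0.2099  0.1999]
```

Request:
{"name": "jog_arm", "arguments": {
  "commands": [-0.75,-0.47,-0.23,-0.32,-0.09,0.66,85,-0.75,-0.47,-0.23,-0.32,-0.09,0.66,85,-0.75,-0.47,-0.23,-0.32,-0.09,0.66,85,-0.75,-0.47,-0.23,-0.32,-0.09,0.66,85,-0.75,-0.47,-0.23,-0.32,-0.09,0.66,85,-0.75,-0.47,-0.23,-0.32,-0.09,0.66,85,-0.75,-0.47,-0.23,-0.32,-0.09,0.66,85,-0.75,-0.47,-0.23,-0.32,-0.09,0.66,85]
}}

```text
t: 1.8
tool_pos: [0.3799, 0.1992, 0.3201]
tool_rot: [1.272, 2.723, 0.361]
contact_force: [0.2, -0.3, -0.2]
opening: 0.0847
grip_force: 0.0
```

Request:
{"name": "jog_arm", "arguments": {
  "commands": [-0.65,-0.3,0.1,-0.34,-0.22,0.46,50,-0.65,-0.3,0.1,-0.34,-0.22,0.46,50,-0.65,-0.3,0.1,-0.34,-0.22,0.46,50,-0.65,-0.3,0.1,-0.34,-0.22,0.46,50,-0.65,-0.3,0.1,-0.34,-0.22,0.46,50,-0.65,-0.3,0.1,-0.34,-0.22,0.46,50,-0.65,-0.3,0.1,-0.34,-0.22,0.46,50,-0.65,-0.3,0.1,-0.34,-0.22,0.46,50,-0.65,-0.3,0.1,-0.34,-0.22,0.46,50,-0.65,-0.3,0.1,-0.34,-0.22,0.46,50,0,0,0,0,0,0,50,0,0,0,0,0,0,50]
}}

```text
t: 3.3
tool_pos: [0.4335, -0.2094, 0.1996]
tool_rot: [1.7, 2.063, 0.646]
contact_force: [0.1, 0.5, -0.4]
opening: 0.0502
grip_force: 0.0
```

```bash
cat > lid.py <<'E'
from h import *
import sys
np.set_printoptions(precision=4,suppress=True)
im=eyes.get_image("wrist");P=cloud(im);save(sys.argv[1],im["image"])
o=ctrl.get_obs();print(o["t"],o["tool_pos"],o["tool_rot"],o["contact_force"],o["opening"])
T=np.array(im["cam_to_world"]);Rm=R.from_rotvec(o["tool_rot"]).as_matrix();print("cam in tool",Rm.T@(T[:3,3]-o["tool_pos"]))
np.savez("wrist",P=P,img=im["image"],K=im["K"],T=T)
for d in nets.silhouettes("wrist","lid")[:3]:
    m=d["mask"]&(im["z_map"]>0);print(d["p"],d["bbox"],m.sum(),np.median(P[m],0) if m.any() else '')
    W=P[m];best=None;rng=np.random.default_rng(0)
    if len(W)<200:continue
    for _ in range(1500):
        a=W[rng.choice(len(W),3,False)];n=np.cross(a[1]-a[0],a[2]-a[0]);l=np.linalg.norm(n)
        if l<1e-7:continue
        n/=l;i=abs((W-a[0])@n)<.0012
        if best is None or i.sum()>best.sum():best=i
    q=W[best];c=q.mean(0);n=np.linalg.svd(q-c)[2][2];n*=np.sign(n[2]);h=(W-c)@n
    print("disc",best.sum(),c,n,"tilt",np.degrees(np.arccos(n[2])),"yaw",np.degrees(np.arctan2(-n[1],-n[0])))
    k=W[(h>.025)&(h<.036)];print("knob top",len(k),k.mean(0),"h",np.median((k-c)@n),"ext",np.percentile((k-k.mean(0))@Rm,[1,99],0).ravel())
    ce=(q.min(0)+q.max(0))/2;e=q@Rm;print("disc mid (tool axes ext)",Rm@((np.percentile(e,.5,0)+np.percentile(e,99.5,0))/2),np.ptp(e,0))
E
python3 lid.py w1.png
```

```text
3.35 [ 0.4337 -0.2091  0.2   ] [1.6983 2.0636 0.6462] [ 0.4458 -0.3293 -0.1215] 0.04966782012356537
cam in tool [ 0.0794 -0.0006 -0.1417]
0.87 [0.0, 25.8, 104.6, 176.2] 12911 [ 0.3385 -0.1541  0.0174]
disc 8429 [ 0.3414 -0.1554  0.0174] [-0.0017  0.0032  1.    ] tilt 0.20930653347964207 yaw -62.28650756352228
knob top 1612 [ 0.3279 -0.1569  0.0472] h 0.02988810526828172 ext [-0.012  -0.0091 -0.0065  0.0116  0.0092  0.0076]
disc mid (tool axes ext) [ 0.3408 -0.1544  0.0172] [0.0954 0.0573 0.0411]
0.56 [268.8, 0.1, 345.9, 43.4] 2466 [ 0.5595 -0.0265  0.0171]
disc 1800 [ 0.5647 -0.0224  0.0173] [-0.0001 -0.002   1.    ] tilt 0.11290955153260465 yaw 87.57457707442265lid.py:19: RuntimeWarning: Mean of empty slice.
  k=W[(h>.025)&(h<.036)];print("knob top",len(k),k.mean(0),"h",np.median((k-c)@n),"ext",np.percentile((k-k.mean(0))@Rm,[1,99],0).ravel())
  ret = um.true_divide(
  return _methods._mean(a, axis=axis, dtype=dtype,
  ret = ret.dtype.type(ret / rcount)
Traceback (most recent call last):
  File "lid.py", line 19, in <module>
    k=W[(h>.025)&(h<.036)];print("knob top",len(k),k.mean(0),"h",np.median((k-c)@n),"ext",np.percentile((k-k.mean(0))@Rm,[1,99],0).ravel())
                                                                                          ~~~~~~~~~~~~~^^^^^^^^^^^^^^^^^^^^^^^^^^^
IndexError: index -1 is out of bounds for axis 0 with size 0
```

View pics/w1.png

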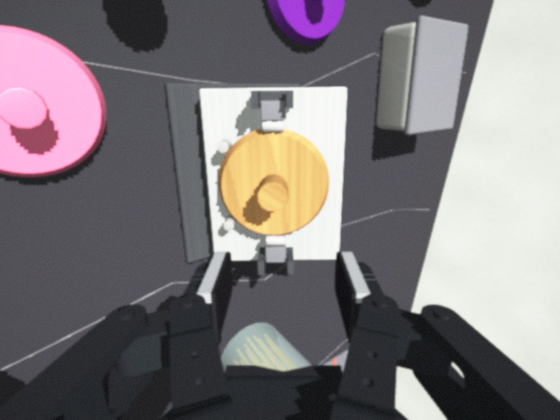

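The wrist view shows the wooden lid at (275,182), its knob top at (273,193), and the rollers at (273,115) and (276,250). The network skipped it, so I'll fit it by colour.

```bash
cat > fit.py <<'E'
from h import *
np.set_printoptions(precision=4,suppress=True)
def fit(D,box):
    l,t,r,b=box;I=D["img"][t:b,l:r].astype(int).reshape(-1,3);P=D["P"][t:b,l:r].reshape(-1,3)
    W=P[(I[:,0]-I[:,2]>50)&(P[:,2]>.03)&(P[:,2]<.2)];rng=np.random.default_rng(0);best=None
    for _ in range(1500):
        a=W[rng.choice(len(W),3,False)];n=np.cross(a[1]-a[0],a[2]-a[0]);l_=np.linalg.norm(n)
        if l_<1e-7:continue
        n/=l_;i=abs((W-a[0])@n)<.0015
        if best is None or i.sum()>best.sum():best=i
    q=W[best];c=q.mean(0);n=np.linalg.svd(q-c,full_matrices=False)[2][2];n*=np.sign(n[2]);h=(W-c)@n
    tilt=np.degrees(np.arccos(n[2]));yaw=np.degrees(np.arctan2(-n[1],-n[0]));A=axes(yaw,tilt)
    mid=lambda p:A@((np.percentile(p@A,.5,0)+np.percentile(p@A,99.5,0))/2)
    k=W[(h>.026)&(h<.036)]
    print("disc",len(q),"ext",np.ptp(q@A,axis=0),"n",n,"tilt",tilt,"yaw",yaw)
    print("lid origin from disc",mid(q)-.010*n)
    print("knob top",len(k),"ext",np.ptp(k@A,axis=0),"h",np.median((k-c)@n),"-> lid origin",mid(k)-.04*n, k.mean(0)-.04*n)
    return A
if __name__=="__main__":
    D=np.load("wrist.npz");A=fit(D,(205,110,345,255))
    # white board
    I=D["img"][80:265,195:350].astype(int).reshape(-1,3);P=D["P"][80:265,195:350].reshape(-1,3)
    w=(I.min(1)>170)&(np.ptp(I,axis=1)<25)&(P[:,2]>.015);q=P[w];c=np.median(q,0)
    for _ in range(4):
        i=abs((q-c)@(n:=np.linalg.svd(q-c,full_matrices=False)[2][2]))<.003;q=q[i];c=q.mean(0)
    n*=np.sign(n[2]);print("board",len(q),n,"tilt",np.degrees(np.arccos(n[2])),"yaw",np.degrees(np.arctan2(-n[1],-n[0])))
    e=q@A;m=A@((np.percentile(e,.3,0)+np.percentile(e,99.7,0))/2);print("board ext",np.ptp(e,axis=0),"mid",m,"+8mm",m+.008*n)
E
python3 fit.py
```

```text
disc 7194 ext [0.096  0.0955 0.0032] n [-0.5615 -0.1181  0.819 ] tilt 35.01620575064738 yaw 11.877716283332731
lid origin from disc [ 0.5115 -0.1926  0.0705]
knob top 731 ext [0.0248 0.0248 0.0057] h 0.02988829398896059 -> lid origin [ 0.5121 -0.1928  0.0697] [ 0.5116 -0.1923  0.0704]
board 1578 [-0.5171 -0.1453  0.8435] tilt 32.48899081214788 yaw 15.693627521661783
board ext [0.1673 0.1115 0.0124] mid [ 0.5243 -0.1914  0.0751] +8mm [ 0.5202 -0.1926  0.0818]
```

```bash
python3 - <<'E'
from h import *
A=axes(11.8,35);n=-A[:,2];L=np.array([.5116,-.1925,.0703])
plan([(L+.065*n,A,3),(L+.0125*n,A,4)])
E
```

```text
3 x [0.006, -0.053, 0.483, 0.008, 0.049, -0.023] mid [ 0.448 -0.206  0.175] end [ 0.4751 -0.2001  0.1235]
4 x [-0.0, 0.0, 0.219, -0.0, -0.0, -0.0] mid [ 0.49  -0.197  0.102] end [ 0.5046 -0.1939  0.0805]
```

Request:
{"name": "jog_arm", "arguments": {
  "commands": [0.006,-0.053,0.483,0.008,0.049,-0.023,50,0.006,-0.053,0.483,0.008,0.049,-0.023,50,0.006,-0.053,0.483,0.008,0.049,-0.023,50,0,0,0,0,0,0,50,0,0,0,0,0,0,50]
}}

```text
t: 4.03
tool_pos: [0.4751, -0.2005, 0.1241]
tool_rot: [1.691, 2.08, 0.656]
contact_force: [0.8, -0.5, 0.6]
opening: 0.0499
grip_force: 0.0
```

```bash
python3 - <<'E'
from h import *
A=axes(11.8,35);n=-A[:,2];L=np.array([.5116,-.1925,.0703])
o=ctrl.get_obs();Rm=R.from_rotvec(o["tool_rot"]).as_matrix()
print("err tool axes mm",1e3*A.T@(L+.065*n-o["tool_pos"]),R.from_matrix(Rm.T@A).as_rotvec())
plan([(L+.0125*n,A,4)])
im=eyes.get_image("wrist");save("w2.png",im["image"])
E
```

```text
err tool axes mm [ 0.36882476 -0.23864508  0.45101996] [ 0.00045651  0.00037023 -0.00028465]
4 x [0.002, -0.001, 0.221, 0.001, 0.001, -0.001] mid [ 0.49  -0.197  0.102] end [ 0.5046 -0.1939  0.0805]
```

View pics/w2.png

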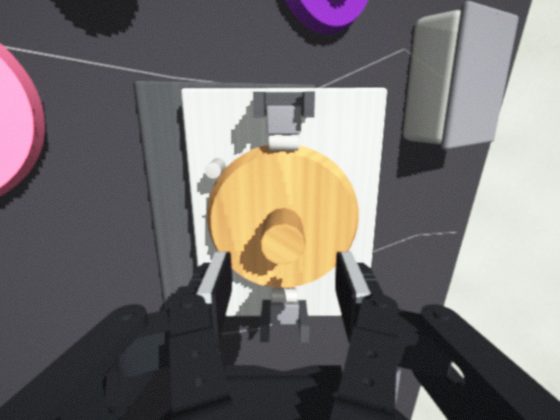

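The knob top at (284,244) is centred between the open fingers at x≈215 and 352. I'll descend along the lid axis and close.

Request:
{"name": "jog_arm", "arguments": {
  "commands": [0,0,0.22,0,0,0,50,0,0,0.22,0,0,0,50,0,0,0.22,0,0,0,50,0,0,0.22,0,0,0,50,0,0,0,0,0,0,50,0,0,0,0,0,0,20,0,0,0,0,0,0,20,0,0,0,0,0,0,20,0,0,0,0,0,0,20,0,0,0,0,0,0,20],
  "newtons": 70
}}

```text
t: 5.32
tool_pos: [0.5046, -0.1947, 0.0801]
tool_rot: [1.693, 2.079, 0.656]
contact_force: [-1.0, 1.0, 3.7]
opening: 0.0241
grip_force: 68.6
```

Request:
{"name": "jog_arm", "arguments": {
  "commands": [0,0,-0.1,0,0,0,20,0,0,-0.1,0,0,0,20,0,0,-0.1,0,0,0,20,0,0,-0.1,0,0,0,20,0,0,-0.1,0,0,0,20,0,0,-0.15,0,0,0,20,0,0,-0.3,0,0,0,20,0,0,-0.5,0,0,0,20,0,0,-0.7,0,0,0,20,0,0,-0.5,0,0,0,20,0,0,0,0,0,0,20]
}}

```text
t: 6.7
tool_pos: [0.4151, -0.2148, 0.2127]
tool_rot: [1.691, 2.075, 0.652]
contact_force: [-0.9, 0.3, -3.7]
opening: 0.0242
grip_force: 71.1
```

```bash
python3 - <<'E'
from h import *
np.set_printoptions(precision=4,suppress=True)
im=eyes.get_image("wrist");save("w3.png",im["image"]);P=cloud(im);o=ctrl.get_obs();print(o["tool_pos"],o["tool_rot"],o["contact_force"])
Rm=R.from_rotvec(o["tool_rot"]).as_matrix();Q=(P-o["tool_pos"])@Rm
I=im["image"].astype(int);m=(I[...,0]-I[...,2]>50)&(abs(Q[...,2])<.03)&(np.hypot(Q[...,0],Q[...,1])<.06)
q=Q[m];top=q[q[:,2]>-.006];c=np.median(top,0)
for _ in range(6):
    n=np.linalg.svd(top-c,full_matrices=False)[2][2];top=top[abs((top-c)@n)<.0015];c=top.mean(0)
n*=-np.sign(n[2]);print(len(q),len(top),"top plane c",c,"n in tool",n)
print("ext",np.percentile(top,[.5,99.5],0).ravel())
from scipy.optimize import least_squares
# rim circle: farthest points per angle
a=np.degrees(np.arctan2(top[:,1],top[:,0])).astype(int)//5;r=np.hypot(top[:,0],top[:,1])
e=np.array([top[a==k][np.argmax(r[a==k])] for k in np.unique(a)])
f=least_squares(lambda s:np.hypot(e[:,0]-s[0],e[:,1]-s[1])-s[2],[0,0,.047],loss='soft_l1',f_scale=.001).x;print("circle",f)
E
```

```text
[ 0.415  -0.2138  0.2106] [1.6928 2.0774 0.6541] [-0.1725 -0.8338 -2.2078]
21830 14548 top plane c [0.0168 0.0012 0.0002] n in tool [ 0.0083 -0.0011 -1.    ]
ext [-0.0434 -0.0445 -0.0011  0.0458  0.0469  0.0017]
circle [0.0002 0.0013 0.0472]
```

View pics/w3.png

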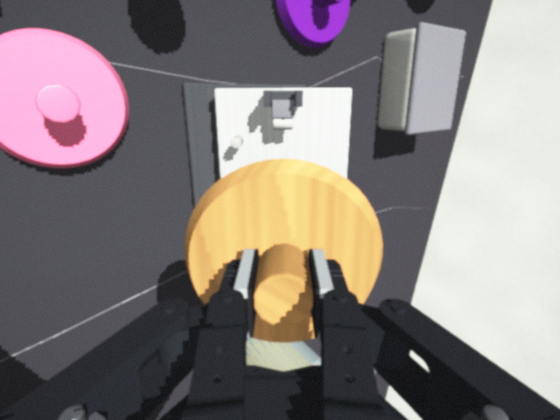

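The lid is held square and off both rollers (rim circle centred within 1.5 mm, top plane 0.5° off square). I carry it upright to beside the jar for a wrist look.

```bash
python3 - <<'E'
from h import *
plan([([.556,.02,.275],axes(11.8,0),9)])
E
```

```text
9 x [0.371, 0.369, 0.002, 0.679, 0.002, -0.003] mid [ 0.473 -0.111  0.253] end [0.5558 0.0201 0.2747]
```

Request:
{"name": "jog_arm", "arguments": {
  "commands": [0.37,0.37,0,0.68,0,0,20,0.37,0.37,0,0.68,0,0,20,0.37,0.37,0,0.68,0,0,20,0.37,0.37,0,0.68,0,0,20,0.37,0.37,0,0.68,0,0,20,0.37,0.37,0,0.68,0,0,20,0.37,0.37,0,0.68,0,0,20,0.37,0.37,0,0.68,0,0,20,0.37,0.37,0,0.68,0,0,20,0,0,0,0,0,0,20,0,0,0,0,0,0,20]
}}

```text
t: 8.12
tool_pos: [0.5557, 0.0205, 0.2732]
tool_rot: [-1.979, -2.434, 0.003]
contact_force: [-1.0, 1.0, -2.7]
opening: 0.0241
grip_force: 71.0
```

```bash
cat > jar.py <<'E'
from h import *
import sys
from scipy.optimize import least_squares
np.set_printoptions(precision=4,suppress=True)
im=eyes.get_image("wrist");save(sys.argv[1],im["image"]);P=cloud(im);o=ctrl.get_obs();print(o["tool_pos"],o["tool_rot"],o["contact_force"])
Rm=R.from_rotvec(o["tool_rot"]).as_matrix();Q=(P-o["tool_pos"])@Rm
I=im["image"].astype(int);m=(I[...,0]-I[...,2]>50)&(abs(Q[...,2])<.006)&(np.hypot(Q[...,0],Q[...,1])<.06)
q=Q[m];q=q[(q[:,0]>.012)];c=q.mean(0);n=np.linalg.svd(q-c,full_matrices=False)[2][2];n*=-np.sign(n[2]);print("lid",len(q),c,"n tool",n,"n world",Rm@n)
W=P.reshape(-1,3);W=W[(im["z_map"].ravel()>0)&(np.hypot(W[:,0]-.556,W[:,1]-.144)<.065)]
print(len(W),"z hist",np.histogram(W[:,2],[-.01,.02,.06,.1,.13,.136,.139,.142,.145,.15,.2])[0])
p=W[(W[:,2]>.136)&(W[:,2]<.146)];zr=np.median(p[:,2])
f=least_squares(lambda s:np.maximum(abs(np.hypot(p[:,0]-s[0],p[:,1]-s[1])-.0435)-.0025,0),[.556,.144],loss='soft_l1',f_scale=.001).x
g=least_squares(lambda s:np.hypot(p[:,0]-s[0],p[:,1]-s[1])-s[2],[.556,.144,.043],loss='soft_l1',f_scale=.001).x
print("rim",len(p),f,g,zr,"bbox mid",(p[:,:2].min(0)+p[:,:2].max(0))/2,np.ptp(p,axis=0))
np.savez("jw",P=P,img=im["image"])
E
python3 jar.py w4.png
```

```text
[0.5556 0.0201 0.2738] [-1.9807 -2.4334  0.0023] [ 0.6384  0.1298 -1.4637]
lid 11077 [0.0281 0.0006 0.0026] n tool [ 0.0265  0.0013 -0.9996] n world [-0.0001  0.0248  0.9997]
12050 z hist [6325 1191 1517 1058  215  965  779    0    0    0]
rim 1744 [0.5568 0.145 ] [0.5567 0.1446 0.0429] 0.13888450021308493 bbox mid [0.5567 0.1386] [0.0911 0.0786 0.0054]
```

View pics/w4.png

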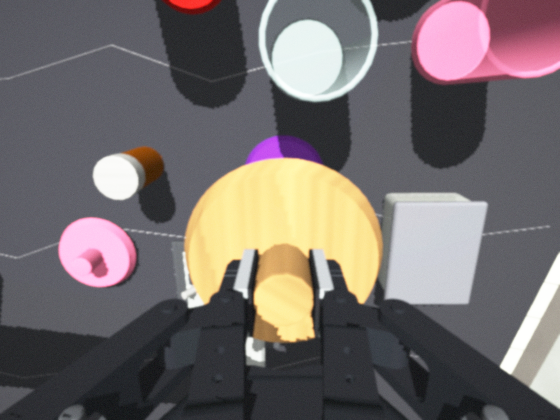

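The jar's mouth is at about (318,45), with its rim centre at (0.557,0.145,0.139). I move over it and then lower slowly.

```bash
python3 - <<'E'
from h import *
A=R.from_rotvec([.016,0,0]).as_matrix()@axes(11.8,0)
plan([([.5558,.1446,.215],A,4),([.5558,.1446,.160],A,4)])
E
```

```text
4 x [0.506, 0.107, 0.248, -0.017, 0.034, -0.004] mid [0.556 0.082 0.244] end [0.5558 0.1446 0.2151]
4 x [-0.004, -0.001, 0.23, -0.0, -0.0, 0.0] mid [0.556 0.145 0.187] end [0.5558 0.1445 0.1599]
```

Request:
{"name": "jog_arm", "arguments": {
  "commands": [0.506,0.107,0.248,-0.017,0.034,-0.004,20,0.506,0.107,0.248,-0.017,0.034,-0.004,20,0.506,0.107,0.248,-0.017,0.034,-0.004,20,0.506,0.107,0.248,-0.017,0.034,-0.004,20,0,0,0,0,0,0,20,0,0,0,0,0,0,20]
}}

```text
t: 8.93
tool_pos: [0.5565, 0.1436, 0.2169]
tool_rot: [-1.978, -2.431, -0.021]
contact_force: [-0.3, -0.8, -1.9]
opening: 0.0243
grip_force: 71.0
```

```bash
python3 - <<'E'
from h import *
A=R.from_rotvec([.016,0,0]).as_matrix()@axes(11.8,0)
plan([([.5558,.1446,.160],A,5)])
im=eyes.get_image("wrist");P=cloud(im);o=ctrl.get_obs();Rm=R.from_rotvec(o["tool_rot"]).as_matrix();Q=(P-o["tool_pos"])@Rm
I=im["image"].astype(int);q=Q[(I[...,0]-I[...,2]>50)&(abs(Q[...,2])<.006)&(np.hypot(Q[...,0],Q[...,1])<.06)&(Q[...,0]>.012)]
c=q.mean(0);n=np.linalg.svd(q-c,full_matrices=False)[2][2];n*=-np.sign(n[2]);print("n world",Rm@n)
E
```

```text
5 x [0.001, -0.003, 0.19, 0.005, 0.002, -0.002] mid [0.556 0.144 0.194] end [0.5557 0.1446 0.1599]
n world [-0.00667744  0.01136901  0.99991307]
```

Lower to just above contact, then in small steps while watching the force.

Request:
{"name": "jog_arm", "arguments": {
  "commands": [0,0,0.19,0,0,0,20,0,0,0.19,0,0,0,20,0,0,0.19,0,0,0,20,0,0,0.19,0,0,0,20,0,0,0.19,0,0,0,20,0,0,0,0,0,0,20,0,0,0,0,0,0,20]
}}

```text
t: 9.85
tool_pos: [0.557, 0.1456, 0.1598]
tool_rot: [-1.976, -2.432, -0.022]
contact_force: [0.2, -0.2, -1.6]
opening: 0.024
grip_force: 71.0
```

Request:
{"name": "jog_arm", "arguments": {
  "commands": [0,0,0.05,0,0,0,20,0,0,0.04,0,0,0,20,0,0,0,0,0,0,20]
}}

```text
t: 10.22
tool_pos: [0.5566, 0.1456, 0.1539]
tool_rot: [-1.976, -2.431, -0.021]
contact_force: [-0.3, 0.2, -1.1]
opening: 0.0243
grip_force: 71.0
```

Request:
{"name": "jog_arm", "arguments": {
  "commands": [0,0,0.02,0,0,0,20,0,0,0,0,0,0,20]
}}

```text
t: 10.48
tool_pos: [0.5567, 0.1456, 0.1528]
tool_rot: [-1.976, -2.431, -0.021]
contact_force: [-0.3, 0.1, -2.1]
opening: 0.0242
grip_force: 71.0
```

Request:
{"name": "jog_arm", "arguments": {
  "commands": [0,0,0.02,0,0,0,20,0,0,0,0,0,0,20]
}}

```text
t: 10.72
tool_pos: [0.5569, 0.1457, 0.1519]
tool_rot: [-1.976, -2.431, -0.021]
contact_force: [-1.3, 0.4, -1.4]
opening: 0.0244
grip_force: 71.1
```

Request:
{"name": "jog_arm", "arguments": {
  "commands": [0,0,0.015,0,0,0,20,0,0,0,0,0,0,20]
}}

```text
t: 10.98
tool_pos: [0.5569, 0.1458, 0.1516]
tool_rot: [-1.976, -2.432, -0.022]
contact_force: [-1.8, 0.2, 2.7]
opening: 0.0244
grip_force: 71.6
```

Request:
{"name": "jog_arm", "arguments": {
  "commands": [0,0,0.012,0,0,0,20,0,0,0,0,0,0,20]
}}

```text
t: 11.22
tool_pos: [0.5571, 0.1458, 0.1514]
tool_rot: [-1.976, -2.432, -0.022]
contact_force: [-3.0, 1.1, 6.0]
opening: 0.0243
grip_force: 72.1
```

```bash
python3 - <<'E'
from h import *
np.set_printoptions(precision=4,suppress=True)
from scipy.optimize import least_squares
im=eyes.get_image("wrist");P=cloud(im);o=ctrl.get_obs();Rm=R.from_rotvec(o["tool_rot"]).as_matrix();Q=(P-o["tool_pos"])@Rm
I=im["image"].astype(int);m=(I[...,0]-I[...,2]>50)&(abs(Q[...,2])<.006)&(np.hypot(Q[...,0],Q[...,1])<.06)&(Q[...,0]>.012)
q=Q[m];c=q.mean(0);n=np.linalg.svd(q-c,full_matrices=False)[2][2];n*=-np.sign(n[2]);print("n world",Rm@n,"top z",P[m].mean(0),o["contact_force"])
s=eyes.get_image("side")["image"][160:240,230:310];save("s2.png",cv2.resize(s,None,fx=6,fy=6,interpolation=cv2.INTER_CUBIC))
E
```

```text
n world [-0.0069  0.0168  0.9998] top z [0.5517 0.1731 0.1495] [-2.989   1.656   6.7593]
```

View pics/s2.png

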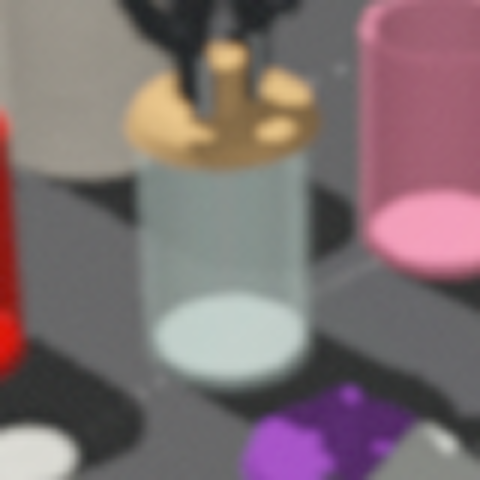

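The lid sits on the jar's rim at (225,150 in the crop). There's a residual lean of about 1°, which I'll level while pressing lightly.

Request:
{"name": "jog_arm", "arguments": {
  "commands": [0,0,0,0.02,0.12,0,20,0,0,0.01,0,0,0,20,0,0,0,0,0,0,20]
}}

```text
t: 11.7
tool_pos: [0.5574, 0.1457, 0.1516]
tool_rot: [-1.97, -2.424, -0.031]
contact_force: [-4.6, 0.5, 8.1]
opening: 0.024
grip_force: 72.3
```

Request:
{"name": "jog_arm", "arguments": {
  "commands": [0,-0.008,0,0,0,0,20,0,0,0,0,0,0,20],
  "newtons": 20
}}

```text
t: 11.95
tool_pos: [0.5572, 0.1457, 0.1517]
tool_rot: [-1.97, -2.425, -0.033]
contact_force: [-3.4, 0.4, 8.1]
opening: 0.0237
grip_force: 72.3
```

Request:
{"name": "jog_arm", "arguments": {
  "commands": [0,0,0,0,0,0,30,0,0,0,0,0,0,36,0,0,0,0,0,0,42,0,0,0,0,0,0,46,0,0,0,0,0,0,46]
}}

```text
t: 12.58
tool_pos: [0.5561, 0.1456, 0.1492]
tool_rot: [-1.969, -2.423, -0.03]
contact_force: [0.2, 0.3, 1.0]
opening: 0.0459
grip_force: 0.0
```

Request:
{"name": "jog_arm", "arguments": {
  "commands": [0,0,-0.15,0,0,0,46,0,0,-0.3,0,0,0,46,0,0,-0.5,0,0,0,46,0,0,-0.8,0,0,0,46,-0.4,0,-1,0,0,0,46,-0.8,0,-0.5,0,0,0,46,-0.8,0,0,0,0,0,46,0,0,0,0,0,0,46,0,0,0,0,0,0,46]
}}

```text
t: 13.7
tool_pos: [0.5811, 0.024, 0.34]
tool_rot: [-1.97, -2.423, -0.031]
contact_force: [0.1, -0.5, -0.7]
opening: 0.0461
grip_force: 0.0
```

```bash
python3 - <<'E'
from h import *
np.set_printoptions(precision=4,suppress=True)
for cam in ["wrist","scene","side"]:
    im=eyes.get_image(cam);P=cloud(im);I=im["image"].astype(int)
    if cam=="scene":save("s3.png",im["image"])
    r=np.hypot(P[...,0]-.557,P[...,1]-.145)
    m=(I[...,0]-I[...,2]>40)&(P[...,2]>.13)&(P[...,2]<.165)&(r<.06)&(r>.015);q=P[m];c=np.median(q,0)
    for _ in range(5):
        n=np.linalg.svd(q-c,full_matrices=False)[2][2];q=q[abs((q-c)@n)<.002];c=q.mean(0)
    print(cam,m.sum(),len(q),"n",n*np.sign(n[2]),"z",c[2],"mid",(q.min(0)+q.max(0))/2,np.ptp(q,axis=0))
    p=P[(r<.065)&(P[...,2]>.03)&(P[...,2]<.13)];print("  jar side pts",len(p),p.mean(0) if len(p) else '')
    k=P[(I[...,0]-I[...,2]>40)&(r<.03)&(P[...,2]>.183)&(P[...,2]<.2)];print("  knob top",len(k),k.mean(0) if len(k) else '')
E
```

```text
wrist 8425 7444 n [-0.001   0.0004  1.    ] z 0.1491084070048677 mid [0.5579 0.1446 0.1491] [0.0964 0.0949 0.004 ]
  jar side pts 0 
  knob top 0 
scene 588 341 n [0.0156 0.0138 0.9998] z 0.15101463929014272 mid [0.5608 0.1454 0.151 ] [0.0955 0.0952 0.0051]
  jar side pts 683 [0.5906 0.1516 0.0875]
  knob top 3 [0.5626 0.1454 0.1836]
side 372 226 n [-0.015  -0.0181  0.9997] z 0.153053575968022 mid [0.5527 0.1418 0.1531] [0.0949 0.0987 0.0057]
  jar side pts 744 [0.5401 0.1119 0.0808]
  knob top 13 [0.5529 0.1411 0.1845]
```

View pics/s3.png

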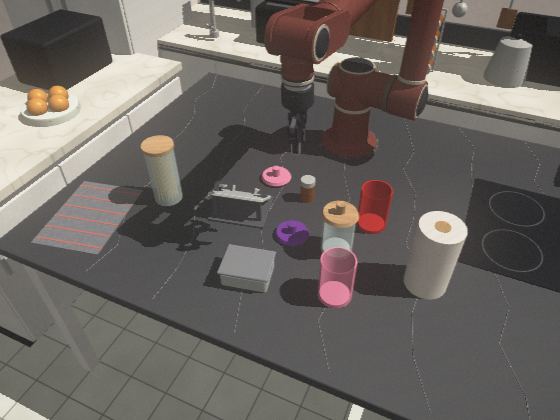

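The scene shows the wooden lid level on the clear jar at (340,213), the rack empty and everything else in place. The wrist fit gives the lid level with its top at 0.149 m, so it's seated.

```bash
python3 -c "
from station import job
print(job.finish_job())"
```

```text
the job is handed in; nothing more can be done
None
```

The wooden lid is off the rack and sits level and seated on the clear jar; the gripper is clear of it, nothing else looked disturbed in the last picture, and the job was handed in at about 14 s without a verdict being shown.

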